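# Unlatch a fuel-cell plate and hold it up for inspection

### The job

An aluminium flow-field plate stands locked in its assembly fixture. Turn the fixture's latch knob clockwise (seen from above), past the resistance of its detent until it clicks over to its open stop; then draw the plate up out of its slot, raise it so that its lower edge is at least 15 cm above the bench, and tip it so that its channelled face looks half upward, about 45 degrees. Finish while holding it still in the gripper in that attitude (do not put it down), with the latch left open and the other things on the bench left where they are.

Things in the scene. Friction and masses are not known exactly. Their poses are not given: they have to be found in the camera images.
- fixture: Fixed aluminium block, 66 mm (x) by 225 mm (y -150 to +75), with a slot for the plate. Origin: on the bench under the slot's middle; x across the slot, away from the robot; y along it; z up. Slot 15 mm wide, 113 long, floor 12 and wall tops 46 mm above the bench. The knob's axis is at y = -110 mm, where the block is 50 mm high.
- plate: Loose aluminium plate 12 mm thick (x), 0.32 kg, upright in the slot, axes as the fixture's. Foot 110 wide (y), 38 high; above it 80 wide up to z = 114. Origin: middle of the lower edge, 12 mm above the bench. +x: normal of the face with dark winding channels, turned away from the robot. On the -x face two brass fittings (y = +-25, z = 56) stick out 18 mm. Upper 40 mm of the middle is free to grip.
- plate_grip (a point): Point on the plate's middle line, 97 mm above its lower edge (17 mm below the top edge): where to grip it across its 12 mm thickness. Axes as the plate's.
- latch (a joint): Angle of the latch knob, rad: 0 locked, grows clockwise seen from above, end stop 1.4 = open. A spring detent resists with up to about 0.15 N m, is overcome at 0.7, and then pulls the knob on to 1.4; let go before 0.7 it springs back to 0.
- knob_grip (a point): Centre of the knob's black bar grip, on its axis, 82 mm above the bench; y runs along the bar, which is 44 mm long, 14 thick, 65 to 93 mm above the bench; along the fixture's y at joint 0. Under it a steel tongue (67 mm long, 14 wide, 53 to 59 mm above the bench) points to +y over the plate's shoulder and locks it; at 1.4 it points about to the fixture's +x, clear of the plate.
- screwdriver: Bystander: screwdriver with black handle, 170 mm long, lying near the robot's side of the fixture. Origin: under its middle, x along it.
- spacer: Bystander: steel spacer ring, 34 mm across, 14 mm high, lying beyond the fixture. Origin: centre of its underside.
- collector: Bystander: flat brass plate 75 by 85 mm with a tab, 6 mm thick, lying beyond the fixture. Origin: centre of its underside.
- wrench: Bystander: steel wrench, 170 mm long, lying flat on the robot's right. Origin: under its middle, x along it.
- jar: Bystander: closed jar, 56 mm across, 70 mm high, on the robot's left. Origin: centre of its underside.
- bin: Bystander: open blue parts bin, 120 by 160 mm, 70 mm high, on the left towards the back. Origin: centre of its underside.

How it is judged:
On the way, in this order (a step that is already met when the one before it is completed fails the run):
1. the knob has clicked past its detent to the open stop while the plate is still in its slot (value of joint latch above 1.15 rad and z of plate in the frame of fixture below 0.03 m), for 0.2 s.
2. the plate has been drawn up out of the slot in the gripper (z of plate in the frame of fixture above 0.05 m and contact force between plate and the fingers above 2 N), for 0.1 s.
At the end, for the whole second after the job is handed in: Latch open (joint over 1.15 rad); plate held by the fingers (over 2 N), touching neither fixture nor bystander; lower edge over 130 mm above the bench; normal of the channelled face points upward, 29 to 61 degrees from vertical; plate still (under 30 mm/s, 0.2 rad/s) (value of joint latch above 1.15 rad and height (world z) of plate above 0.13 m and angle between plate's own x axis and vertical between 0.5 and 1.07 rad and contact force between plate and the fingers above 2 N and contact force between plate and fixture below 0.1 N and linear speed of plate below 0.03 m/s and angular speed of plate below 0.2 rad/s and contact force between plate and screwdriver below 0.1 N and contact force between plate and spacer below 0.1 N and contact force between plate and collector below 0.1 N and contact force between plate and wrench below 0.1 N and contact force between plate and jar below 0.1 N and contact force between plate and bin below 0.1 N); the arm keeps its last pose, push and grip.
It fails at once if one of the other things on the bench is pushed more than 30 mm from its place (distance of any of screwdriver, spacer, collector, wrench, jar, bin from where it was at the start of the episode above 0.03 m).
It also fails if it takes over 48 s, if anything falls off the work surface, if the arm or the gripper's body presses on something with over 40 N, if the wrist force passes 120 N, or if a joint passes its speed limit or range.

### The arm

A 6-joint arm with a two-finger parallel gripper is mounted at the origin on the work surface. World frame = base frame: x ahead of the robot, y to its left, z up, the work surface at z = 0. Lengths are in m, angles in rad, forces in N, time in s.
With the tool pointing down it reaches from about 0.425 to 0.95 m from the base axis. Payload 14.7 kg.
Tool frame: the origin (TCP) lies at the very end of the fingers, on their centre line; the grasp point (between the pads) lies 19 mm behind it; z points along the fingers, y is the line along which they close (so a half turn about z gives the same grasp; the last joint's range is limited). The gripper opens to 85 mm and grips with 20 to 120 N. Pads are 22 mm wide; open, the fingers measure 114 mm over their backs; the gripper's body (76 mm by 85 mm) begins 54 mm behind the grasp point. The pads swing forward as they close: fully open they stand 13 mm farther back than shut.
Start: joints at [-0.047, 0.48, 1.596, -0, 1.065, -0.047], TCP at [0.65, 0, 0.231] pointing down, gripper open.
Joint ranges: [-2.75, 2.75], [-0.82, 2.05], [0.23, 2.67], [-1.56, 4.7], [0.09, 2.69], [-2.92, 2.92]. Speed limits (rad/s): [1.89, 1.89, 2.39, 3.01, 3.01, 3.01].

### API

Orientations are given as a 3x3 rotation matrix whose columns are the frame's x, y, z axes.
In Python, from plant import status, cams, ticket gives the robot as it stands.
- The arm moves only by the shell command python3 -m handwheel 'ROWS' [OPENING]. ROWS is JSON, a list of rows, each a list of 2 entries, a list of its own where there are three numbers: the shift along the world's x, y, z as a fraction of full scale, then the turn, a rotation vector about the world's x, y, z as a fraction of full scale. A call has 1 to 20 rows; each row shifts and turns the commanded pose from where the row before left it; what a row does not reach is not made up. Full scale, the value 1, is 0.02 m for a shift and 0.1 rad for a turn. A row lasts 1/12 s, in which the tool goes at most 41.7 mm and 7.16 degrees, less where a joint would pass 70% of its speed; a pose out of reach is approached as far as the arm can. A call with a number of a shift or a turn outside -1 to 1 is refused whole. A call with a gripper value outside its range is refused whole. OPENING is the opening, from 0 (shut) to 1 (fully open), set as the call begins (- or left out, the last holds). The fingers move at their own pace and stop on an object; the grip force is fixed at half the most. Time passes only in rows, so rows that do not move let the fingers close. It gives the time, the measured TCP pose, the force, the opening and the grip force at its end, in the units of the state.
- status.state(): the state, without advancing time (a new reading comes with each control period).
- cams.capture(name): name is "scene" or "side" or "wrist"; returns a dict with "img" (480x640x3 uint8, red, green, blue), "fx", "fy", "cx", "cy" (pixels), "distortion" ([k1, k2, p1, p2, k3] as OpenCV has them; the pictures are not rectified), "rvec" (rotation vector, rad) and "tvec" (3), from world to camera coordinates, as OpenCV has them; the wrist camera has in their place "mount" (4x4, takes a point from camera to tool coordinates, whose origin is the TCP and whose axes are the flange's). Camera axes: x right, y down, z forward; pixel columns grow to the right and rows downward; lengths in m; the calibration is good to about 2 mm. A picture is of the moment at which its call begins: read the wrist's pose just before it. There is no depth.
- ticket.close_job(): hands the job in; it is judged then, once.
The state is a dict: "time_s": time; "q": joint angles; "qvel": joint speeds; "tau": joint torques, N m; "eef_pos": TCP position; "tcp_rot": TCP orientation; "force": force on the tool from outside, world axes, zero at the start; "torque": the same for the moment, N m; "opening": opening from 0.0 (shut) to 1.0 (fully open); "finger_force": force on a finger pad.
Only numpy, scipy, OpenCV 4.12 (cv2) and the standard library are available. Lean on these libraries where they do the work, as an engineer would, in place of code of your own. Each camera call takes 0.05 s, during which the arm holds its last target. There are 200 camera calls.

## Working session

There is one attempt and no reset: what is moved stays moved. The work goes in short steps, Python scripts to look and compute and a shell command to move; the robot and the scene stay as the last step left them, time stands still between calls to the robot, and variables do not carry over. Pictures are saved under pics/ and viewed, at most 10 in all, crops included, and the job is handed in when it is done.

```bash
mkdir -p pics; ls; python3 - <<'E'
from plant import status,cams
import cv2,numpy as np
print({k:np.round(v,3).tolist() for k,v in status.state().items()})
for n in ["scene","side","wrist"]:
    c=cams.capture(n); cv2.imwrite(f"pics/{n}0.png",c["img"][:,:,::-1])
    print(n,{k:np.round(v,4).tolist() for k,v in c.items() if k!="img"})
E
```

```text
pics
{'time_s': 0.0, 'q': [-0.047, 0.481, 1.597, 0.0, 1.065, -0.047], 'qvel': [0.0, 0.001, 0.0, 0.0, 0.001, 0.001], 'tau': [0.002, -95.065, -43.018, -0.001, 0.012, 0.0], 'eef_pos': [0.65, 0.0, 0.231], 'tcp_rot': [[0.0, 1.0, -0.001], [1.0, -0.0, 0.0], [0.0, -0.001, -1.0]], 'force': [0.624, -0.147, -0.599], 'torque': [-0.023, -0.064, 0.022], 'finger_force': 0.0, 'opening': 1.002}
scene {'fx': 620.1709, 'fy': 620.1709, 'cx': 319.9409, 'cy': 237.1895, 'distortion': [-0.0988, 0.0, 0.0, 0.0, 0.0], 'rvec': [1.5135, 1.7112, -0.944], 'tvec': [0.0467, -0.2028, 1.7345]}
side {'fx': 483.3554, 'fy': 483.3554, 'cx': 317.4615, 'cy': 238.3788, 'distortion': [0.0413, 0.0, 0.0, 0.0, 0.0], 'rvec': [0.3906, -2.6594, 1.3532], 'tvec': [0.5358, 0.1533, 0.8551]}
wrist {'fx': 377.1212, 'fy': 377.1212, 'cx': 320.2899, 'cy': 235.0302, 'distortion': [-0.0752, 0.0, 0.0, 0.0, 0.0], 'mount': [[-0.0004, -0.9611, -0.2761, 0.0693], [1.0, -0.0002, -0.0008, 0.0006], [0.0007, -0.2761, 0.9611, -0.1428], [0.0, 0.0, 0.0, 1.0]]}
```

View pics/scene0.png

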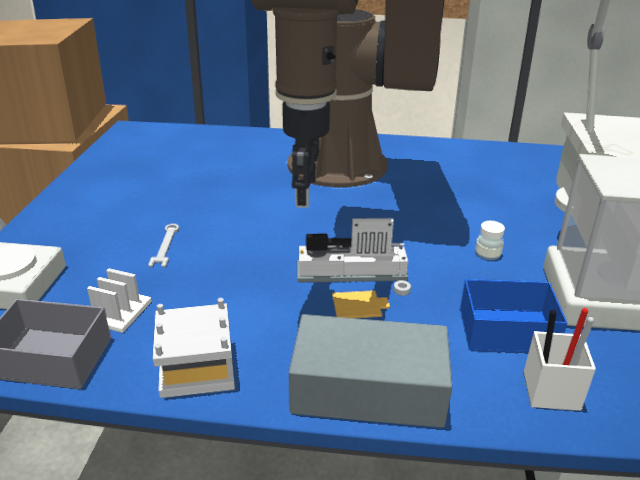

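View pics/side0.png

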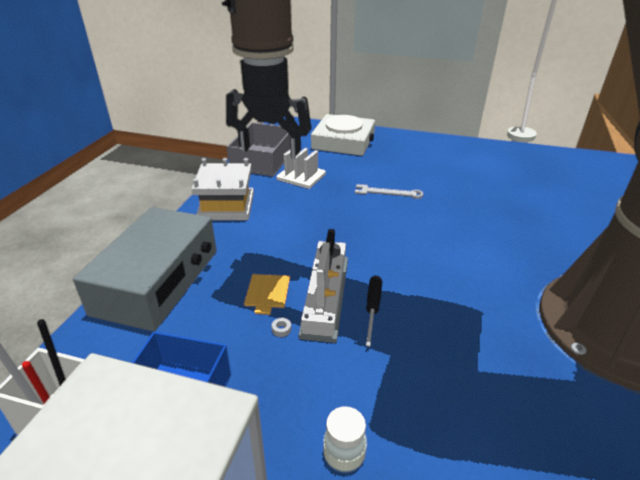

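View pics/wrist0.png

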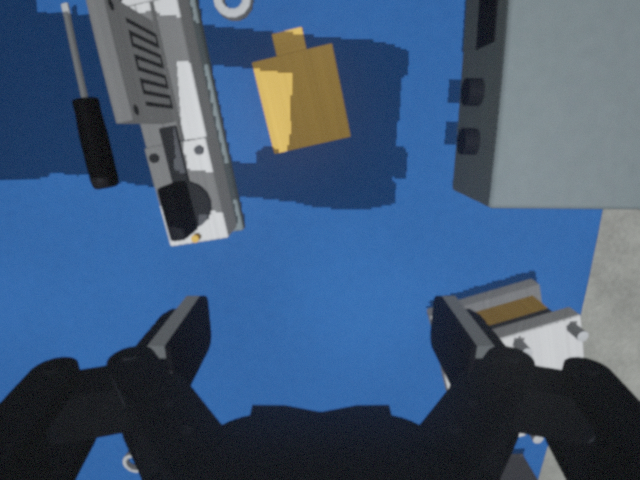

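The scene view shows the fixture at (352,260), with the knob at (317,242) and the plate at (373,237). The wrist view has the bar end at (178,210), the plate top at about (115,60), the screwdriver at (95,140) on the robot's side, and the collector and ring beyond. Next I'll get rough positions from rays.

```bash
cat > h.py <<'E'
import numpy as np, cv2
from plant import status,cams
def shot(n,save=None):
    s=status.state(); c=cams.capture(n)
    K=np.array([[c["fx"],0,c["cx"]],[0,c["fy"],c["cy"]],[0,0,1]]); d=np.array(c["distortion"])
    if n=="wrist":
        T=np.eye(4);T[:3,:3]=s["tcp_rot"];T[:3,3]=s["eef_pos"];M=T@np.array(c["mount"]);R,o=M[:3,:3],M[:3,3]
    else:
        Rw=cv2.Rodrigues(np.array(c["rvec"]))[0];R=Rw.T;o=-R@np.array(c["tvec"])
    if save: cv2.imwrite(f"pics/{save}.png",c["img"][:,:,::-1]); np.savez(f"{save}.npz",K=K,d=d,R=R,o=o)
    return dict(img=c["img"],K=K,d=d,R=R,o=o)
def ray(v,uv):
    p=cv2.undistortPoints(np.array([[uv]],float),v["K"],v["d"])[0,0]
    r=v["R"]@np.array([p[0],p[1],1]); return np.array(v["o"]),r/np.linalg.norm(r)
def onz(v,uv,z):
    o,r=ray(v,uv); return o+r*(z-o[2])/r[2]
def tri(views,uvs):
    A=np.zeros((3,3));b=np.zeros(3);L=[]
    for v,uv in zip(views,uvs):
        o,r=ray(v,uv);P=np.eye(3)-np.outer(r,r);A+=P;b+=P@o;L.append((o,P))
    x=np.linalg.solve(A,b); return x,[float(np.linalg.norm(P@(x-o))) for o,P in L]
E
python3 - <<'E'
from h import *
w=shot("wrist","w0");s=shot("scene","s0");shot("side","d0")
for p,z in [((178,208),.093),((170,245),.05),((243,228),.0),((208,0),0),((100,70),.126),((148,55),.126)]: print(p,onz(w,p,z).round(3))
for p,z in [((317,235),.093),((299,277),0),((407,276),0),((353,220),.126),((392,220),.126)]: print('s',p,onz(s,p,z).round(3))
E
```

```text
(178, 208) [0.541 0.01  0.093]
(170, 245) [ 0.513 -0.033  0.05 ]
(243, 228) [ 0.57 -0.03  0.  ]
(208, 0) [0.548 0.183 0.   ]
(100, 70) [0.511 0.107 0.126]
(148, 55) [0.543 0.114 0.126]
s (317, 235) [0.534 0.008 0.093]
s (299, 277) [ 0.551 -0.026  0.   ]
s (407, 276) [0.518 0.194 0.   ]
s (353, 220) [0.522 0.077 0.126]
s (392, 220) [0.511 0.154 0.126]
```

```bash
python3 -m handwheel '[[[-1,0.5,0.1],[0,0,0]],[[-1,0.5,0.1],[0,0,0]],[[-1,0.5,0.1],[0,0,0]],[[-1,0.5,0.1],[0,0,0]],[[-1,0.5,0.1],[0,0,0]],[[-1,0.5,0.1],[0,0,0]],[[0,0,0],[0,0,0]],[[0,0,0],[0,0,0]],[[0,0,0],[0,0,0]]]'; python3 -c "
from h import *
shot('wrist','w1')"; python3 -m handwheel '[[[0,1,0.2],[0,0,0]],[[0,1,0.2],[0,0,0]],[[0,1,0.2],[0,0,0]],[[0,1,0],[0,0,0]],[[0,0,0],[0,0,0]],[[0,0,0],[0,0,0]],[[0,0,0],[0,0,0]]]'; python3 -c "
from h import *
w=shot('wrist','w2')
a=cv2.imread('pics/w1.png');b=cv2.imread('pics/w2.png')
f=lambda i:cv2.resize(i[0:400,120:520],(400,400))
cv2.imwrite('pics/pair.png',np.hstack([f(a),f(b)]))"
```

```text
time_s: 1.05
eef_pos: [0.5306, 0.0599, 0.2436]
tcp_rot: [[-0.0, 1.0, 0.001], [1.0, 0.0, -0.0], [-0.0, 0.001, -1.0]]
force: [0.3, -0.5, -0.0]
opening: 0.997
finger_force: 0.0
time_s: 1.68
eef_pos: [0.5303, 0.1395, 0.2549]
tcp_rot: [[-0.0, 1.0, -0.0], [1.0, 0.0, -0.0], [-0.0, -0.0, -1.0]]
force: [-0.9, 0.8, -0.1]
opening: 0.999
finger_force: 0.0
```

View pics/pair.png

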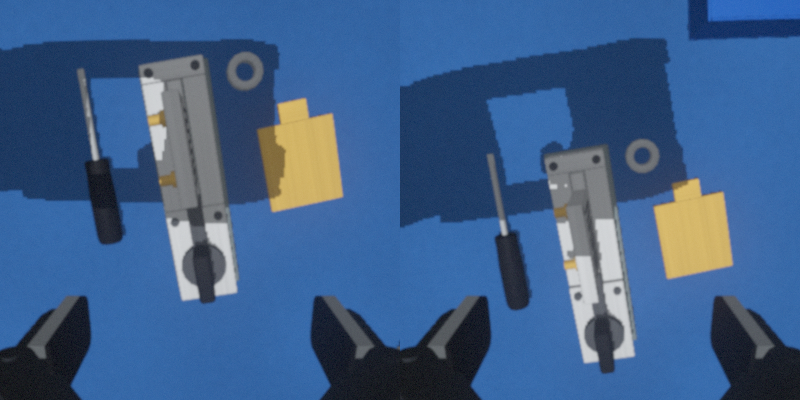

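The pair shows the fixture from its far end, w1 (259–324,~62), to its near end, w1 (302–357,~297). The bar lies around w1 (325,275) and w2 (325,345), with the plate between. I'll enlarge both for precise corners.

```bash
python3 -c "
from h import *
a=cv2.imread('pics/w1.png');b=cv2.imread('pics/w2.png')
a=a[45:315,245:385];b=b[130:390,250:390]
a=cv2.resize(a,None,fx=2.2,fy=2.2,interpolation=3);b=cv2.resize(b,None,fx=2.2,fy=2.2,interpolation=3)
h=max(a.shape[0],b.shape[0]);b=cv2.copyMakeBorder(b,0,h-b.shape[0],0,0,0)
o=np.hstack([a,b]);o=cv2.convertScaleAbs(o,alpha=1.3,beta=15);print(o.shape)
cv2.imwrite('pics/pz.png',o)"
```

```text
(594, 616, 3)
```

View pics/pz.png

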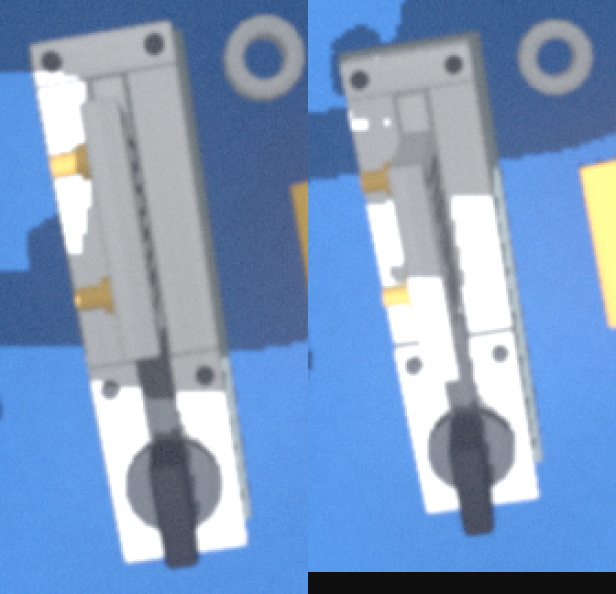

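```bash
python3 - <<'E'
from h import *
w1=np.load("w1.npz");w2=np.load("w2.npz");s=np.load("s0.npz")
A=lambda x,y:(245+x/2.2,45+y/2.2);B=lambda x,y:(250+(x-308)/2.2,130+y/2.2)
P={}
for n,a,b in [("s1",(51,61),(360,79)),("s2",(154,44),(454,64)),("s3",(110,389),(413,366)),("s4",(205,375),(500,353)),
 ("bn1",(167,568),(464,535)),("bn2",(199,563),(494,530)),("bf1",(151,437),(452,409)),("bf2",(180,435),(480,407)),
 ("c1",(31,44),(340,57)),("c2",(171,22),(476,34)),("c3",(126,562),(427,514)),("c4",(245,546),(538,498)),
 ("pf1",(85,102),(392,168)),("pf2",(121,98),(437,165))]:
    x,e=tri([w1,w2],[A(*a),B(*b)]);P[n]=x;print(n,x.round(4),np.round(e,4))
for n,p in [("pn1",(122,365)),("pn2",(160,360)),("pf1",(85,102)),("pf2",(121,98))]: print(n,onz(w1,A(*p),.126).round(4))
y=lambda a,b:np.arctan2(-(b-a)[0],(b-a)[1])
print("yaw",y(P["s3"],P["s1"]),y(P["s4"],P["s2"]),y(P["bn1"],P["bf1"]),y(P["bn2"],P["bf2"]),y(P["c3"],P["c1"]),y(P["c4"],P["c2"]))
print("knob",(P["bn1"]+P["bn2"]+P["bf1"]+P["bf2"])/4)
E
```

```text
s1 [0.4875 0.1744 0.0478] [0.0002 0.0002]
s2 [0.5269 0.1804 0.0471] [0.0001 0.0001]
s3 [0.5081 0.0462 0.0537] [0.0001 0.0001]
s4 [0.5475 0.0516 0.0514] [0. 0.]
bn1 [ 0.5314 -0.0162  0.0921] [0.0003 0.0003]
bn2 [ 0.5442 -0.0149  0.0903] [0. 0.]
bf1 [0.5254 0.0268 0.0582] [0.0003 0.0003]
bf2 [0.5378 0.0275 0.0575] [0.0007 0.0007]
c1 [0.4778 0.1826 0.035 ] [0.0001 0.0001]
c2 [0.5349 0.1918 0.028 ] [0.0015 0.0015]
c3 [ 0.5135 -0.0319  0.0544] [0.0002 0.0002]
c4 [ 0.5669 -0.0272  0.048 ] [0.0004 0.0004]
pf1 [0.507  0.1524 0.125 ] [0. 0.]
pf2 [0.52   0.1535 0.1262] [0.0021 0.0021]
pn1 [0.5172 0.0722 0.126 ]
pn2 [0.5294 0.0738 0.126 ]
pf1 [0.5072 0.1523 0.126 ]
pf2 [0.5179 0.1534 0.126 ]
yaw 0.15978244456523952 0.1587281875231754 0.13918564755176452 0.15049225546459088 0.16528687447878454 0.14515390968171096
knob [0.53471291 0.0058075  0.07449041]
```

```bash
python3 -m handwheel '[[[0.03,-0.96,0],[0,0,0.22]],[[0.03,-0.96,0],[0,0,0.22]],[[0.03,-0.96,0],[0,0,0.22]],[[0.03,-0.96,0],[0,0,0.22]],[[0.03,-0.96,0],[0,0,0.22]],[[0.03,-0.96,0],[0,0,0.22]],[[0.05,-0.94,0],[0,0,0.22]],[[0,0,-1],[0,0,0]],[[0,0,-1],[0,0,0]],[[0,0,-1],[0,0,0]],[[0,0,-1],[0,0,0]],[[0,0,-1],[0,0,0]],[[0,0,-1],[0,0,0]],[[0,0,-0.5],[0,0,0]],[[0,0,0],[0,0,0]],[[0,0,0],[0,0,0]],[[0,0,0],[0,0,0]]]'; python3 -c "
from h import *
w=shot('wrist','w3');s=shot('scene');d=shot('side')
f=lambda i,x,y:cv2.resize(i[y:y+100,x:x+130,::-1],(390,300),interpolation=3)
cv2.imwrite('pics/c3.png',np.hstack([cv2.resize(w['img'][:,:,::-1],(400,300)),f(s['img'],270,180),]))"
```

```text
time_s: 3.15
eef_pos: [0.5352, 0.0057, 0.1262]
tcp_rot: [[-0.153, 0.988, 0.001], [0.988, 0.153, -0.0], [-0.0, 0.001, -1.0]]
force: [0.2, -0.3, -0.4]
opening: 0.999
finger_force: 0.0
```

View pics/c3.png

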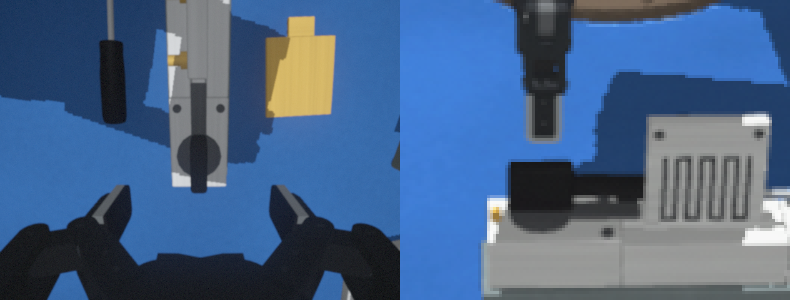

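The bar at (198,165) is aligned and centred between the fingers in the wrist view. In the scene view the fingers are above the knob. Descending and closing.

```bash
python3 -m handwheel '[[[0,0,-1],[0,0,0]],[[0,0,-1],[0,0,0]],[[0,0,-0.9],[0,0,0]],[[0,0,0],[0,0,0]],[[0,0,0],[0,0,0]]]'; python3 -m handwheel '[[[0,0,0],[0,0,0]],[[0,0,0],[0,0,0]],[[0,0,0],[0,0,0]],[[0,0,0],[0,0,0]],[[0,0,0],[0,0,0]],[[0,0,0],[0,0,0]],[[0,0,0],[0,0,0]],[[0,0,0],[0,0,0]],[[0,0,0],[0,0,0]],[[0,0,0],[0,0,0]],[[0,0,0],[0,0,0]],[[0,0,0],[0,0,0]]]' 0
```

```text
time_s: 3.72
eef_pos: [0.5343, 0.0061, 0.0674]
tcp_rot: [[-0.153, 0.988, -0.001], [0.988, 0.153, 0.0], [0.0, -0.001, -1.0]]
force: [0.2, -0.3, 1.4]
opening: 0.997
finger_force: 0.0
time_s: 4.72
eef_pos: [0.5341, 0.0059, 0.0678]
tcp_rot: [[-0.154, 0.988, -0.001], [0.988, 0.154, -0.0], [-0.0, -0.001, -1.0]]
force: [-5.7, -1.3, 12.9]
opening: 0.152
finger_force: 59.0
```

```bash
python3 -m handwheel '[[[0,0,0.05],[0,0,-0.5]],[[0,0,0],[0,0,-1]],[[0,0,0],[0,0,-1]],[[0,0,0],[0,0,-1]],[[0,0,0],[0,0,-1]],[[0,0,0],[0,0,0]],[[0,0,0],[0,0,0]]]'
```

```text
time_s: 5.3
eef_pos: [0.534, 0.0059, 0.0679]
tcp_rot: [[0.289, 0.957, -0.001], [0.957, -0.289, -0.0], [-0.0, -0.001, -1.0]]
force: [-1.3, -2.2, -9.0]
opening: 0.148
finger_force: 61.8
```

```bash
python3 -m handwheel '[[[0,0,-0.02],[0,0,-1]],[[0,0,0],[0,0,-1]],[[0,0,0],[0,0,-1]],[[0,0,0],[0,0,-1]],[[0,0,0],[0,0,-1]],[[0,0,0],[0,0,-1]],[[0,0,0],[0,0,-1]],[[0,0,0],[0,0,-1]],[[0,0,0],[0,0,-1]],[[0,0,0],[0,0,-0.5]],[[0,0,0],[0,0,0]],[[0,0,0],[0,0,0]],[[0,0,0],[0,0,0]],[[0,0,0],[0,0,0]]]'; python3 -c "
from plant import status;s=status.state();print(s['torque'],s['q'])"
```

```text
time_s: 6.47
eef_pos: [0.5338, 0.0059, 0.0679]
tcp_rot: [[0.946, 0.323, -0.001], [0.323, -0.946, -0.0], [-0.001, -0.0, -1.0]]
force: [-4.8, -2.9, -0.1]
opening: 0.152
finger_force: 62.9
[-0.609603    0.67803663 -0.10510889] [-4.55707385e-02  5.49645191e-01  1.99877637e+00 -2.51910887e-04
  5.94619504e-01  1.19655409e+00]
```

```bash
python3 -m handwheel '[[[0,0,0],[0,0,0]],[[0,0,0],[0,0,0]],[[0,0,0],[0,0,0]],[[0,0,0],[0,0,0]],[[0,0,0],[0,0,0]],[[0,0,1],[0,0,0]],[[0,0,1],[0,0,0]],[[0,0,1],[0,0,0]],[[0,0,1],[0,0,0]],[[0,0,1],[0,0,0]],[[0,0,1],[0,0,0]],[[0,0,1],[0,0,0]],[[0,0,1],[0,0,0]],[[0,0,0],[0,0,0]],[[0,0,0],[0,0,0]]]' 0.6
python3 -m handwheel '[[[0,0,0],[0,0,1]],[[0,0,0],[0,0,1]],[[0,0,0],[0,0,1]],[[0,0,0],[0,0,1]],[[0,0,0],[0,0,1]],[[-0.1,0.7,0],[0,0,1]],[[-0.1,0.7,0],[0,0,1]],[[-0.1,0.7,0],[0,0,1]],[[-0.1,0.7,0],[0,0,1]],[[-0.1,0.7,0],[0,0,1]],[[-0.1,0.7,0],[0,0,1]],[[-0.1,0.7,0],[0,0,1]],[[-0.1,0.45,0],[0,0,1]],[[0,0,0],[0,0,0.9]],[[0,0,0],[0,0,0]],[[0,0,0],[0,0,0]],[[0,0,0],[0,0,0]]]' 1
python3 -c "
from h import *
w=shot('wrist','w4');s=shot('scene','s4')
f=lambda i,x,y:cv2.resize(i[y:y+100,x:x+130,::-1],(390,300),interpolation=3)
cv2.imwrite('pics/c4.png',np.hstack([cv2.resize(w['img'][:,:,::-1],(400,300)),f(s['img'],290,180),]))"
```

```text
time_s: 7.72
eef_pos: [0.5353, 0.006, 0.2289]
tcp_rot: [[0.948, 0.32, 0.002], [0.32, -0.948, -0.0], [0.002, 0.001, -1.0]]
force: [-0.7, -1.2, -0.8]
opening: 0.599
finger_force: 0.0
time_s: 9.13
eef_pos: [0.5184, 0.1128, 0.2274]
tcp_rot: [[-0.14, 0.99, -0.001], [0.99, 0.14, -0.0], [-0.0, -0.001, -1.0]]
force: [0.2, 0.2, 0.4]
opening: 0.997
finger_force: 0.0
```

View pics/c4.png

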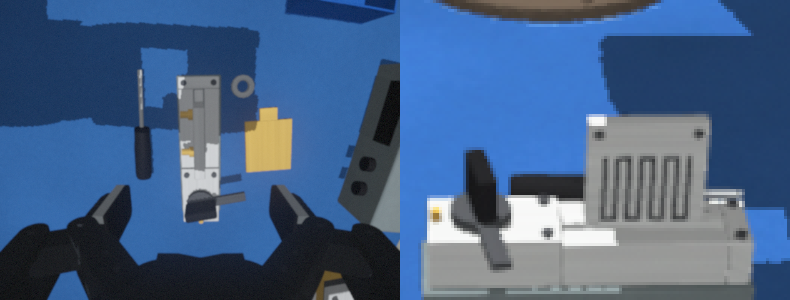

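The latch is open: the tongue points away at wrist (230,197) and scene (497,250). The plate is centred at wrist column 200 and aligned. Descending and gripping.

```bash
python3 -m handwheel '[[[0,0,-1],[0,0,0]],[[0,0,-1],[0,0,0]],[[0,0,-1],[0,0,0]],[[0,0,-1],[0,0,0]],[[0,0,-1],[0,0,0]],[[0,0,-1],[0,0,0]],[[0,0,-0.8],[0,0,0]],[[0,0,0],[0,0,0]],[[0,0,0],[0,0,0]]]'; python3 -m handwheel '[[[0,0,0],[0,0,0]],[[0,0,0],[0,0,0]],[[0,0,0],[0,0,0]],[[0,0,0],[0,0,0]],[[0,0,0],[0,0,0]],[[0,0,0],[0,0,0]],[[0,0,0],[0,0,0]],[[0,0,0],[0,0,0]],[[0,0,0],[0,0,0]],[[0,0,0],[0,0,0]],[[0,0,0],[0,0,0]],[[0,0,0],[0,0,0]]]' 0;  python3 -m handwheel '[[[0,0,0.3],[0,0,0]],[[0,0,0.3],[0,0,0]],[[0,0,0],[0,0,0]]]'
```

```text
time_s: 9.98
eef_pos: [0.5182, 0.1127, 0.0915]
tcp_rot: [[-0.142, 0.99, -0.002], [0.99, 0.142, -0.0], [-0.0, -0.002, -1.0]]
force: [0.0, -0.9, 0.6]
opening: 0.997
finger_force: 0.0
time_s: 10.98
eef_pos: [0.5182, 0.113, 0.0923]
tcp_rot: [[-0.144, 0.99, -0.0], [0.99, 0.144, -0.0], [-0.0, -0.0, -1.0]]
force: [-4.8, -0.4, 9.7]
opening: 0.133
finger_force: 58.3
time_s: 11.23
eef_pos: [0.5186, 0.113, 0.1049]
tcp_rot: [[-0.144, 0.99, 0.0], [0.99, 0.144, -0.0], [-0.0, 0.0, -1.0]]
force: [-2.1, -0.6, -1.8]
opening: 0.13
finger_force: 59.1
```

```bash
python3 -m handwheel '[[[0,0,0.4],[0,0,0]],[[0,0,0.6],[0,0,0]],[[0,0,0.8],[0,0,0]],[[0,0,0.8],[0,0,0]],[[0,0,0.8],[0,0,0]],[[0,0,0.8],[0,0,0]],[[0,0,0.8],[0,0,0]],[[0,0,0.8],[0,0,0]],[[0,0,0.8],[0,0,0]],[[0,0,0.8],[0,0,0]],[[0,0,0.8],[0,0,0]],[[0,0,0.4],[0,0,0]],[[0,0,0],[0,0,0]],[[0,0,0],[0,0,0]]]'; python3 -m handwheel '[[[0,0,0],[0.07,-0.49,0]],[[0,0,0],[0.07,-0.49,0]],[[0,0,0],[0.07,-0.49,0]],[[0,0,0],[0.07,-0.49,0]],[[0,0,0],[0.07,-0.49,0]],[[0,0,0],[0.07,-0.49,0]],[[0,0,0],[0.07,-0.49,0]],[[0,0,0],[0.07,-0.49,0]],[[0,0,0],[0.07,-0.49,0]],[[0,0,0],[0.07,-0.49,0]],[[0,0,0],[0.07,-0.49,0]],[[0,0,0],[0.07,-0.49,0]],[[0,0,0],[0.07,-0.49,0]],[[0,0,0],[0.07,-0.49,0]],[[0,0,0],[0.07,-0.49,0]],[[0,0,0],[0.07,-0.49,0]],[[0,0,0],[0,0,0]],[[0,0,0],[0,0,0]],[[0,0,0],[0,0,0]],[[0,0,0],[0,0,0]]]'
python3 -c "
from h import *
s=shot('scene','s5');d=shot('side','d5')
f=lambda i,x,y:cv2.resize(i[y:y+200,x:x+200,::-1],(400,400),interpolation=3)
cv2.imwrite('pics/c5.png',np.hstack([f(s['img'],270,100),f(d['img'],220,150)]))"
```

```text
time_s: 12.4
eef_pos: [0.5186, 0.113, 0.2759]
tcp_rot: [[-0.144, 0.99, 0.001], [0.99, 0.144, 0.0], [-0.0, 0.001, -1.0]]
force: [-0.8, -0.2, -4.5]
opening: 0.129
finger_force: 58.9
time_s: 14.07
eef_pos: [0.5162, 0.1147, 0.2846]
tcp_rot: [[-0.132, 0.763, 0.633], [0.991, 0.111, 0.073], [-0.014, 0.637, -0.77]]
force: [0.1, -0.2, -3.3]
opening: 0.129
finger_force: 59.7
```

View pics/c5.png

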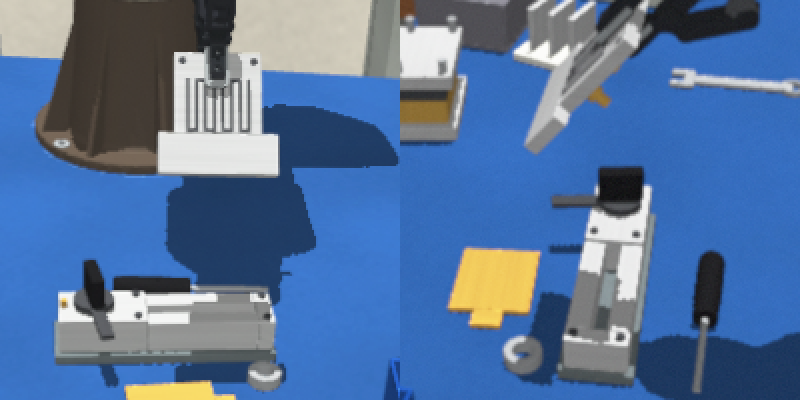

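The plate is held, tipped with its channels up and clear of the fixture, and the tongue still points away (scene crop (97,310)). It stopped about 5° short of 45°, so I'll check whether a joint limit is the cause.

```bash
python3 -m handwheel '[[[0.5,0,0],[0,0,0]],[[0.5,0,0],[0,0,0]],[[0.5,0,0],[0,0,0]],[[0.5,0,0],[0,0,0]],[[0.5,0,0],[0.03,-0.2,0]],[[0.5,0,0],[0.03,-0.2,0]],[[0.5,0,0],[0.03,-0.2,0]],[[0.5,0,0],[0.03,-0.2,0]],[[0,0,0],[0.03,-0.2,0]],[[0,0,0],[0,0,0]],[[0,0,0],[0,0,0]],[[0,0,0],[0,0,0]],[[0,0,0],[0,0,0]],[[0,0,0],[0,0,0]],[[0,0,0],[0,0,0]]]'; python3 -c "
from plant import status;s=status.state();print(s['q'],s['qvel'])"
```

```text
time_s: 15.42
eef_pos: [0.5887, 0.1222, 0.2976]
tcp_rot: [[-0.114, 0.726, 0.678], [0.993, 0.104, 0.055], [-0.031, 0.679, -0.733]]
force: [-0.6, 0.9, -2.8]
opening: 0.129
finger_force: 59.6
[ 0.20708885  0.1059796   2.26234205 -1.24006186  0.09050094  1.28614767] [ 1.72087183e-03  5.57144484e-05  2.53248708e-04 -1.50599996e-02
 -7.62513491e-04  1.43222595e-02]
```

Joint 5 sits at its lower limit, so I'll move out and down a little for margin.

```bash
python3 -m handwheel '[[[0.5,0,-0.2],[0,0,0]],[[0.5,0,-0.2],[0,0,0]],[[0.5,0,-0.2],[0,0,0]],[[0.5,0,-0.2],[0,0,0]],[[0.5,0,-0.2],[0,0,0]],[[0.5,0,-0.2],[0,0,0]],[[0.5,0,-0.2],[0,0,0]],[[0.5,0,-0.2],[0,0,0]],[[0,0,0],[0,0,0]],[[0,0,0],[0,0,0]],[[0,0,0],[0,0,0]],[[0,0,0],[0,0,0]],[[0,0,0],[0,0,0]],[[0,0,0],[0,0,0]]]'; python3 -c "
from plant import status;s=status.state();print(s['q'],s['qvel'])"
```

```text
time_s: 16.58
eef_pos: [0.6681, 0.1277, 0.2694]
tcp_rot: [[-0.105, 0.73, 0.675], [0.994, 0.105, 0.04], [-0.042, 0.675, -0.737]]
force: [-0.4, 0.5, -3.7]
opening: 0.133
finger_force: 59.7
[ 0.19373024  0.26351212  2.13899051 -1.56099402  0.09053495  1.59848368] [-0.00046579  0.00071381 -0.00194633 -0.00111127  0.00132865  0.00244443]
```

Joints 4 and 5 are both at their limits near the wrist singularity. The forearm must lie flatter, so I'll go up and out and turn back slightly.

```bash
python3 -m handwheel '[[[0.4,0,0.7],[0,0.1,0]],[[0.4,0,0.7],[0,0.1,0]],[[0.4,0,0.7],[0,0.1,0]],[[0.4,0,0.7],[0,0,0]],[[0.4,0,0.7],[0,0,0]],[[0.4,0,0.7],[0,0,0]],[[0.4,0,0.7],[0,0,0]],[[0.4,0,0.7],[0,0,0]],[[0.4,0,0.7],[0,0,0]],[[0,0,0],[0,0,0]],[[0,0,0],[0,0,0]],[[0,0,0],[0,0,0]],[[0,0,0],[0,0,0]],[[0,0,0],[0,0,0]],[[0,0,0],[0,0,0]],[[0,0,0],[0,0,0]]]'; python3 -c "
from plant import status;s=status.state();print(s['q'],s['qvel'])"
```

```text
time_s: 17.92
eef_pos: [0.7218, 0.1225, 0.3602]
tcp_rot: [[-0.095, 0.735, 0.672], [0.994, 0.104, 0.026], [-0.051, 0.67, -0.74]]
force: [0.2, 0.5, -3.6]
opening: 0.131
finger_force: 59.6
[ 0.17216675  0.21303097  1.92253324 -0.3213469   0.28743906  0.33213542] [-0.00106505 -0.00094119 -0.00471503  0.00041448 -0.00073193 -0.00177355]
```

```bash
python3 -c "
from h import *
s=shot('scene','s6');d=shot('side','d6')
f=lambda i,x,y:cv2.resize(i[y:y+260,x:x+260,::-1],(400,400),interpolation=3)
cv2.imwrite('pics/c6.png',np.hstack([f(s['img'],240,60),f(d['img'],160,80)]))"
```

```text
(no output)
```

View pics/c6.png

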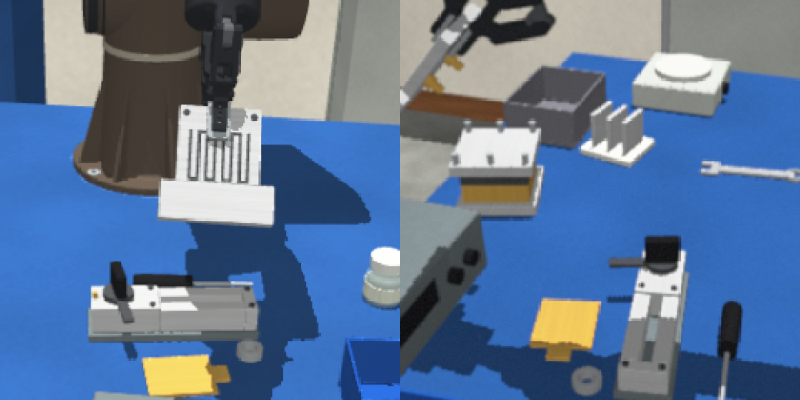

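The plate is held firmly and tipped, at scene crop (218,165). The tongue is open at (125,310), and the bystanders have not moved. Handing in.

```bash
python3 -c "
from plant import ticket;print(ticket.close_job())"
```

```text
the job is handed in; nothing more can be done
None
```

I handed the job in with the latch open and the plate held still in the gripper, its channelled face tipped up about 48° from vertical and its lower edge about 0.30 m above the bench; the hand-in gave no verdict.

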